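# Try the key in a sticky hold-to-run key switch

## Robot

A 6-joint arm with a two-finger parallel gripper is mounted at the origin on the work surface. World frame = base frame: x ahead of the robot, y to its left, z up, the work surface at z = 0. Lengths are in m, angles in rad, forces in N, time in s.
With the tool pointing down it reaches from about 0.325 to 0.85 m from the base axis. Payload 15.5 kg.
Tool frame: the origin (TCP) lies at the very end of the fingers, on their centre line; the grasp point (between the pads) lies 19 mm behind it; z points along the fingers, x is the direction in which the jaws open and shut, and the axes are right-handed (so a half turn about z gives the same grasp; the last joint's range is limited). The gripper opens to 91 mm and grips with 3 to 60 N. Pads are 32 mm wide; open, the fingers measure 118 mm over their backs; the gripper's body (76 mm by 178 mm) begins 60 mm behind the grasp point.
Start: joints at [1.056, 0.494, 1.345, -0, 1.302, -0.096], TCP at [0.255, 0.571, 0.214] pointing down, gripper open.
Joint ranges: [-2.91, 2.91], [-0.82, 2.16], [0.22, 2.67], [-1.22, 4.37], [0.12, 2.79], [-3.08, 3.08]. Speed limits (rad/s): [1.89, 1.89, 2.57, 3.01, 3.01, 3.01].

## Interface

Orientations are given as a 3x3 rotation matrix whose columns are the frame's x, y, z axes.
In Python, from cell import get_state, camera, job_done gives the robot as it stands.
- The arm moves only by the tool play_rows, never from a script. Its argument "steps" is text: rows parted by semicolons, each of 7 numbers parted by spaces: the shift along the tool's x, y, z each as a share of 400 mm, from -1 to 1, then the turn, a rotation vector about the tool's x, y, z each as a share of 45 degrees, from -1 to 1, then the closure, from 0 (fully open) to 1 (shut). In form: tx ty tz wx wy wz hand; .... A call has 1 to 10 rows; each row is the pose to reach, as a shift and turn from the pose measured when the call began, along the tool's axes at that moment; what a row does not reach only later rows make up. A row lasts 1/8 s, in which the tool goes at most 62.5 mm and 10.7 degrees, less where a joint would pass 70% of its speed; a pose out of reach is approached as far as the arm can. A call with a number of a shift or a turn outside -1 to 1 is refused whole. A call with a gripper value outside its range is refused whole. The fingers move at their own pace and stop on an object; the grip force is fixed at half the most. Time passes only in rows, so rows that repeat a pose let the fingers close. It gives the time, the measured TCP pose, the force and the opening at its end, in the units of the state.
- get_state(): the state, without advancing time (a new reading comes with each control period).
- camera(name): name is "side" or "top" or "wrist"; returns a dict with "color" (420x560x3 uint8, red, green, blue), "mtx" (3x3 intrinsics, pixels), "k1" (the pictures are not rectified: a ray, as slopes to the right and down, at radius r is drawn at 1 + k1 r^2 times it, then the intrinsics apply), "R" (3x3) and "t" (3): a world point X has camera coordinates R X + t; the wrist camera has in their place "mount" (4x4, takes a point from camera to tool coordinates, whose origin is the TCP and whose axes are the tool frame's). Camera axes: x right, y down, z forward; pixel columns grow to the right and rows downward; lengths in m; the calibration is good to about 2 mm. A picture is of the moment at which its call begins: read the wrist's pose just before it. There is no depth.
- job_done(): hands the job in, once; it reports no verdict.
The state is a dict: "clock": time; "joints": joint angles; "joint_vel": joint speeds; "tau": joint torques, N m; "ee_pos": TCP position; "orientation": TCP orientation; "ft_force": force on the tool from outside, world axes, zero at the start; "ft_torque": the same for the moment, N m; "width": opening from 0.0 (shut) to 1.0 (fully open).
Only numpy, scipy, OpenCV 4.12 (cv2) and the standard library are available. Lean on these libraries where they do the work, as an engineer would, in place of code of your own. Each camera call takes 0.05 s, during which the arm holds its last target. There are 200 camera calls.

## Task

The blue-headed key is standing in the lock of the control station that has already been tested: draw it out and try it in the lock of the other station, whose pins are gummed up. Ease the key in gently until its shoulder is fully home, wiggling it from side to side where it catches instead of forcing it, then turn it a quarter turn clockwise, to the stop, without wrenching it. The switch springs back, so finish while still holding the key turned, with all else on the bench left where it was.

Things in the scene. Friction and masses are not known exactly. Their poses are not given: they have to be found in the camera images.
- key: Loose key, upright, blade down, 25 g. Origin: middle of its blue bow (head). x along the width of bow and blade, y along their thickness. Bow 26 wide (x), 10 thick (y), 36 tall: grip across the 10 mm, level with the origin. Under it a brass shoulder 22 x 10 mm ends 26 mm below the origin. Starts fully home in tested_station, its x along that station's x. It fits either way round.
- key_point (a point): Point of the key, 52 mm below the bow's middle. The last 4 mm are a nose 4 mm wide; above it, from a square step, the blade is 10 mm wide up to 32 mm below the bow's middle, all 3 mm thick; from there to the shoulder a round neck 3.2 mm thick lets the key turn, but only when it is all but home. It may not be forced in with more than 30 N.
- tested_station: Yellow-grey control station lying on its back, fixed; the one with the key in it. Origin: on its lock's axis at bench height; x from the lock towards its green, then red button, z up. Box 146 mm long (36 behind the lock to 110 ahead), 72 wide, cover 70 high, buttons 83 high. Lock: square steel bezel 34 mm, flat face 86 high. Clean lock: unturned, the key comes straight up freely.
- sticky_station: The other station, of the same build, fixed, with no key in it: the lock to try. Origin on its lock's axis at bench height, x and z as for tested_station; lock face 86 mm high.
- sticky_station_keyway (a point): Centre of the sticky lock's keyway mouth, in the lock face; axes as its station. Slot 14 mm along x, 4.6 mm along y, mouth flared 2 mm each way: the blade has 2 mm to spare each side along x, 0.8 mm along y. The key goes straight down; fully home, the shoulder rests on the face and the key's origin is 26 mm above this point.
- sticky_station_pins (a point): Second of three gummed pins in the sticky slot. Their tops lie 9 mm (+x side), 14 mm (-x) and 19 mm (+x) below the face, their tips 2.4 to 2.9 mm from the middle. The blade's step catches on each. Straight down they never give; pushed sideways along x by the nose (3 N) they do and stay put. Rock the key along x as far as it goes both ways, then press lightly on the side away from the pin.
- sticky_station_plug (a joint): Turn of the sticky lock's plug, rad: 0 at rest (slot along the station's x), growing clockwise seen from above to the stop at 1.57. A spring returns it: 0.02 N m at 0, 0.07 N m at the stop. The blade has up to 0.2 rad of play in it, so the key turns that much further than the plug.
- screwdriver: Loose screwdriver, about 190 mm long, lying across, beyond the stations; leave alone. Origin under its middle.
- contact_block: Loose grey contact block, 42 x 30 x 40 mm, between the stations; leave alone. Origin under its middle.
- spray_can: Loose red and white spray can, 54 mm across, 165 mm tall, at the left; leave alone. Origin under its middle.
- conduit_tee: Loose grey plastic conduit tee, 95 x 75 x 42 mm, at the right; leave alone. Origin under its middle.
- capacitor: Loose motor capacitor, blue-banded can 44 mm across, 99 mm tall, at the right; leave alone. Origin under its middle.
- carton: Loose small cardboard carton 100 x 75 x 60 mm, at the left; leave alone. Origin under its middle.
Mind the look-alikes: they are no part of the job. What is shaped like the key but brown or orange is not meant.

How it is judged:
By the outcome, as a careful person would: the job done as asked, in the order asked, and still so for the second after the job is handed in, while the arm keeps its last pose, push and grip.
It also fails if it takes over 58 s, if anything falls off the work surface, if the arm or the gripper's body presses on something with over 40 N, if the wrist force passes 120 N, or if a joint passes its speed limit or range.

## Working session

There is one attempt and no reset: what is moved stays moved. The work goes in short steps, Python scripts to look and compute and a tool call to move; the robot and the scene stay as the last step left them, time stands still between calls to the robot, and variables do not carry over. Pictures are saved under pics/ and viewed, about 8 in all and at most 12, crops included, and the job is handed in when it is done.

Besides the shell and the picture viewer there is one more tool, called after "Emit:" as name(argument=value, ...), one argument or row to a line, values as JSON. play_rows: Moves the arm, as the interface text tells. Shift numbers are shares of 400 mm and turn numbers shares of 45 degrees, none past 1 either way. Its arguments: {"type":"object","properties":{"steps":{"type":"string"}},"required":["steps"]}

```bash
mkdir -p pics; cat > h.py <<'E'
import numpy as np,cv2
from cell import get_state,camera,job_done
def cam(n):
    s=get_state(); c=camera(n)
    if 'R' in c and n!='wrist': R=np.array(c['R']);t=np.array(c['t'])
    else:
        M=np.array(c['mount']);Rt=np.array(s['orientation']);A=Rt@M[:3,:3];p=np.array(s['ee_pos'])+Rt@M[:3,3]
        R=A.T;t=-A.T@p
    c['R']=R;c['t']=t;return c
def ray(c,uv):
    K=np.array(c['mtx']);p=np.array([(uv[0]-K[0,2])/K[0,0],(uv[1]-K[1,2])/K[1,1]])
    q=p.copy()
    for _ in range(20): q=p/(1+c['k1']*(q@q))
    d=c['R'].T@np.array([q[0],q[1],1]);return -c['R'].T@c['t'],d/np.linalg.norm(d)
def onz(c,uv,z):
    o,d=ray(c,uv);return o+d*(z-o[2])/d[2]
def proj(c,X):
    x=c['R']@np.asarray(X)+c['t'];q=x[:2]/x[2];q=q*(1+c['k1']*(q@q));K=np.array(c['mtx'])
    return np.array([K[0,0]*q[0]+K[0,2],K[1,1]*q[1]+K[1,2]])
def save(n,im): cv2.imwrite('pics/'+n,cv2.cvtColor(im,cv2.COLOR_RGB2BGR))
E
python3 - <<'E'
from h import *
for n in('top','side'):
    c=cam(n);save(n+'.png',c['color']);np.save(n+'.npy',c,allow_pickle=True)
    print(n,c['mtx'],c['k1'],-c['R'].T@c['t'],c['R'][2])
print(get_state())
E
```

```text
top [[490.24763248   0.         287.06579443]
 [  0.         490.24763248 205.71179774]
 [  0.           0.           1.        ]] -0.07214007208942544 [ 0.4346263  -0.00976468  1.52719231] [ 0.07953654  0.0095617  -0.99678609]
side [[424.51439552   0.         271.90729545]
 [  0.         424.51439552 213.18288749]
 [  0.           0.           1.        ]] 0.01574220331688626 [ 0.07540873 -0.70418466  0.76336853] [ 0.43647667  0.65471206 -0.61712254]
{'clock': 0.1, 'joints': array([ 1.05553356e+00,  4.94110730e-01,  1.34607142e+00, -2.79461878e-05,
        1.30252901e+00, -9.55185512e-02]), 'joint_vel': array([ 9.85382869e-05, -9.47095882e-04, -1.87285705e-03,  1.73018879e-04,
       -7.80269302e-04,  1.61203122e-03]), 'tau': array([ 2.61993300e-03, -8.80253434e+01, -3.82551706e+01,  7.08700251e-02,
        4.81081777e-02, -7.67313986e-05]), 'ee_pos': array([0.25454487, 0.57042798, 0.21340356]), 'orientation': array([[ 4.07519817e-01,  9.13196211e-01, -5.27712556e-04],
       [ 9.13195682e-01, -4.07520150e-01, -9.86563860e-04],
       [-1.11597988e-03, -7.98605037e-05, -9.99999374e-01]]), 'ft_force': array([ 0.59988495,  0.07121043, -0.47833086]), 'ft_torque': array([0.00658793, 0.02434419, 0.01116009]), 'width': 1.0011094425741212}
```

View pics/top.png

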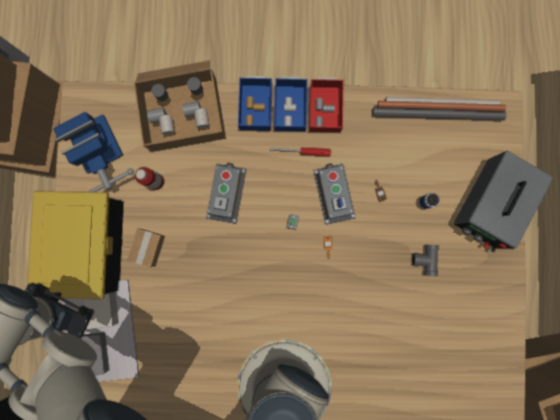

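View pics/side.png

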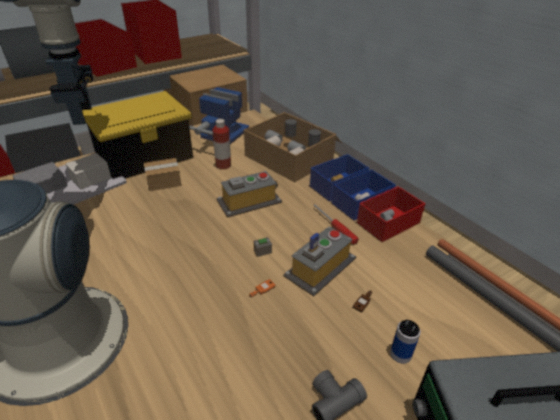

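Top view: tested station at (335,193) with the blue key at (340,203); sticky station at (226,193) with its empty lock at (221,203). Candidates for the key are blue (340,203), brown (380,190) and orange (328,243). I choose the blue one, standing in a lock.

```bash
python3 - <<'E'
from h import *
c=np.load('top.npy',allow_pickle=True).item();im=c['color']
a=cv2.resize(im[155:230,195:370],None,fx=4.5,fy=4.5,interpolation=cv2.INTER_CUBIC);save('crop.png',a)
s=np.load('side.npy',allow_pickle=True).item()
def blobs(im,box,kind):
    x0,y0,x1,y1=box;p=cv2.cvtColor(im[y0:y1,x0:x1],cv2.COLOR_RGB2HSV);h,S,v=[p[...,i].astype(int) for i in range(3)]
    m={'r':((h<8)|(h>172))&(S>130)&(v>80),'g':(h>50)&(h<90)&(S>90)&(v>60),'b':(h>105)&(h<130)&(S>110)}[kind]
    w=m*1.;ys,xs=np.nonzero(m);return np.array([xs.mean()+x0,ys.mean()+y0]),m.sum()
for nm,bt in(('sticky',(205,160,248,222)),('tested',(312,160,358,222))):
    P={}
    for k in 'rg'+('b' if nm=='tested' else ''):
        uv,n=blobs(im,bt,k);z=.083 if k!='b' else .13
        P[k]=onz(c,uv,z);print(nm,k,uv.round(1),n,P[k].round(4))
    d=P['r']-P['g'];print('yaw',np.degrees(np.arctan2(d[1],d[0])),np.linalg.norm(d))
    bs=(218,165,285,215) if nm=='sticky' else (285,220,360,295)
    for k in 'rg'+('b' if nm=='tested' else ''):
        uv,n=blobs(s['color'],bs,k);o,e=ray(s,uv);o2,e2=ray(c,proj(c,P[k]))
        A=np.stack([e,-e2],1);t=np.linalg.lstsq(A,o2-o,rcond=None)[0];print(' side',k,uv.round(1),n,'tri',((o+e*t[0]+o2+e2*t[1])/2).round(4),'gap',np.linalg.norm(o+e*t[0]-o2-e2*t[1]).round(4))
E
```

```text
sticky r [225.4 174.9] 31 [0.6373 0.1899 0.083 ]
sticky g [223.2 188.3] 27 [0.5971 0.195  0.083 ]
yaw -7.25073724631019 0.04048575720238623
 side r [261.5 174.5] 28 tri [0.6365 0.1909 0.0803] gap 0.0028
 side g [250.  178.6] 11 tri [0.5979 0.1959 0.0767] gap 0.0001
tested r [332.5 175.5] 32 [ 0.6432 -0.1286  0.083 ]
tested g [335.5 188.8] 28 [ 0.6037 -0.1382  0.083 ]
tested b [339.9 202.1] 18 [ 0.5601 -0.1473  0.13  ]
yaw 13.617536166342358 0.04063013731076972
 side r [342.5 230.8] 264 tri [ 0.6509 -0.1347  0.0864] gap 0.0206
 side g [324.2 242. ] 31 tri [ 0.6044 -0.1387  0.0765] gap 0.0001
 side b [314.5 236. ] 16 tri [ 0.5617 -0.1487  0.1234] gap 0.0023
```

View pics/crop.png

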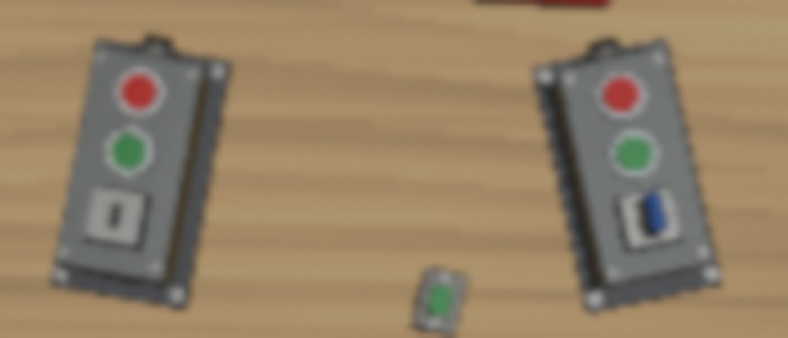

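Crop: the blue bow (at 650,213) stands in the right station's bezel; the left station's keyway (115,216) is empty. Next I go above the sticky lock for a close look.

```bash
cat >> h.py <<'E'
from scipy.spatial.transform import Rotation as Ro
def Rdown(yaw):
    a=np.radians(yaw);x=np.array([np.cos(a),np.sin(a),0]);z=np.array([0,0,-1.]);return np.stack([x,np.cross(z,x),z],1)
def row(p,yaw,tilt=None):
    s=get_state();R=np.array(s['orientation']);Rt=Rdown(yaw)
    print('row',(R.T@(np.array(p)-s['ee_pos'])/.4).round(4),(Ro.from_matrix(R.T@Rt).as_rotvec()/np.radians(45)).round(4))
E
python3 - <<'E'
from h import *
print(np.array(camera('wrist')['mount']).round(3))
c=np.load('top.npy',allow_pickle=True).item();print(onz(c,(220.4,202.9),.086))
row([.5,.2,.25],82.75)
E
```

```text
[[ 1.     0.001 -0.001 -0.   ]
 [-0.     0.971  0.238 -0.067]
 [ 0.001 -0.238  0.971 -0.17 ]
 [ 0.     0.     0.     1.   ]]
[0.55316188 0.20138538 0.086     ]
row [-0.5959  0.9378 -0.0908] [-3.000e-04  1.200e-03 -3.733e-01]
```

Emit:
play_rows(
  steps="-0.596 0.938 -0.09 0 0 -0.373 0;-0.596 0.938 -0.09 0 0 -0.373 0;-0.596 0.938 -0.09 0 0 -0.373 0;-0.596 0.938 -0.09 0 0 -0.373 0;-0.596 0.938 -0.09 0 0 -0.373 0;-0.596 0.938 -0.09 0 0 -0.373 0;-0.596 0.938 -0.09 0 0 -0.373 0;-0.596 0.938 -0.09 0 0 -0.373 0;-0.596 0.938 -0.09 0 0 -0.373 0;-0.596 0.938 -0.09 0 0 -0.373 0",
)

```text
clock: 1.4
ee_pos: [0.4992, 0.201, 0.2495]
orientation: [[0.125, 0.992, -0.001], [0.992, -0.125, -0.001], [-0.001, -0.001, -1.0]]
ft_force: [-1.0, 0.6, -0.3]
width: 0.998
```

```bash
python3 - <<'E'
from h import *
print(get_state()['ee_pos'],get_state()['joint_vel'].round(3))
c=cam('wrist');np.save('w1.npy',c,allow_pickle=True);save('w1.png',c['color'])
print(proj(c,[.553,.2014,.086]))
E
```

```text
[0.49919932 0.20096495 0.24946203] [ 0.009 -0.    -0.001 -0.002  0.    -0.003]
[289.69119658 247.92292208]
```

View pics/w1.png

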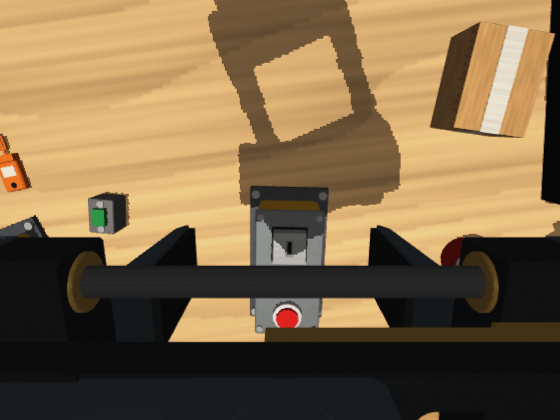

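The keyway shows at about (290,247), just where I predicted, between the open fingers. I measure the slot and bezel next.

```bash
python3 - <<'E'
from h import *
c=np.load('w1.npy',allow_pickle=True).item();print(c['mtx'][0][0])
x0,y0,x1,y1=255,215,330,268
g=cv2.cvtColor(c['color'],cv2.COLOR_RGB2GRAY)
for r in range(224,268,1): print(r,' '.join('%3d'%v for v in g[r,268:313]))
b=cv2.resize(c['color'][y0:y1,x0:x1],None,fx=10,fy=10,interpolation=cv2.INTER_NEAREST);save('w1c.png',b)
E
```

```text
341.4979098416553
224  59  60  59  59  59  58  59  59  59  59  59  58  59  59  59  58  59  59  58  58  57  57  57  57  58  57  59  58  59  59  59  59  60  59  60  59  60  59  60  59  58  59  59  59  59
225  83  60  59  58  56  58  59  58  58  59  59  59  59  59  59  59  59  59  58  58  58  57  57  58  57  58  58  59  58  59  59  59  58  59  59  58  59  59  59  58  59  59  59  59  60
226 129  59  59  55  42  49  49  50  50  49  49  49  50  50  50  51  51  49  51  50  50  49  50  49  51  51  51  52  51  52  53  53  53  54  53  53  55  55  55  57  59  59  59  59  59
227 129  60  58  51  19  12  10  10   9  10  10  10  10  11  12  18  18  17  19  17  18  16  17  18  17  20  28  28  28  27  28  28  28  28  28  31  38  39  38  44  60  59  58  59  59
228 129  59  59  52  22  15  19  18  19  18  17  15  16  16  15  14  14  15  15  16  16  15  12  13  13  13  12  11  12  11  12  12  11  14  12  11  11  12  10  28  59  59  59  59  59
229 134  89  83  52  19  21  39  38  39  38  37  33  33  32  33  32  33  33  33  33  32  32  28  27  29  29  27  28  28  28  28  27  24  23  24  24  23  20  12  2
[... 6313 characters left out ...]
 139 140 139 140 147 146 146 147 146 146 146 146 146 149 155 155 155 155 156 155 155 155 156 155 156 164 163 165 160 142 129 128 127 127 127 128 129
265  93  92  92  92  93  91  91  91  91  91  91  91  91  90  90  91  90  90  90  90  91  90  90  89  90  89  89  89  90  89  89  89  89  89  89  89  88  89  89  89  88  89  90  89  89
266  25  25  26  26  26  26  25  27  26  26  25  25  26  26  26  26  26  25  25  25  25  25  27  26  26  25  26  25  24  26  25  25  25  25  25  25  25  25  25  26  25  25  25  25  26
267  27  28  28  27  27  28  28  28  28  28  28  29  28  28  28  28  28  28  27  29  28  27  28  28  28  27  28  28  27  28  27  28  28  28  28  28  28  28  27  27  28  29  28  28  27
```

View pics/w1c.png

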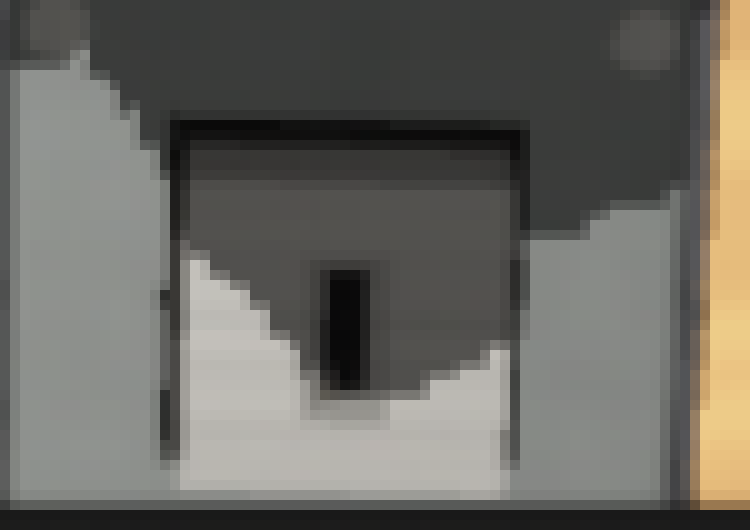

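Slot mouth spans columns 284.6–293.5 and rows 240–257 (a centre of about (289.2,248.9)), which fits the 18 x 8.6 mm flare at 1 px ≈ 1 mm. Next is the same relative view of the tested station.

```bash
python3 - <<'E'
from h import *
c=np.load('w1.npy',allow_pickle=True).item()
print('sticky lock',onz(c,(289.2,248.9),.086))
g=lambda uv,z:onz(c,uv,z)
a,b=g((272.6,235),.086),g((272.4,261),.086);print('L',np.degrees(np.arctan2(*(b-a)[1::-1])))
a,b=g((305.9,235),.086),g((305.6,261),.086);print('R',np.degrees(np.arctan2(*(b-a)[1::-1])))
L=np.array([.5604,-.1487]);off=Ro.from_euler('z',13.6+7.25,degrees=True).apply([-.0541,-.0004,0])[:2]
print(L+off);row([*(L+off),.2495],103.6)
E
```

```text
sticky lock [0.55399607 0.20076836 0.086     ]
L -7.9912507141882605
R -6.879817617982653
[ 0.50998508 -0.16832922]
row [-9.129e-01  1.422e-01  6.000e-04] [-0.0014  0.0008 -0.4617]
```

Emit:
play_rows(
  steps="-0.913 0.142 0 0 0 -0.462 0;-0.913 0.142 0 0 0 -0.462 0;-0.913 0.142 0 0 0 -0.462 0;-0.913 0.142 0 0 0 -0.462 0;-0.913 0.142 0 0 0 -0.462 0;-0.913 0.142 0 0 0 -0.462 0;-0.913 0.142 0 0 0 -0.462 0;-0.913 0.142 0 0 0 -0.462 0;-0.913 0.142 0 0 0 -0.462 0",
)

```text
clock: 2.58
ee_pos: [0.51, -0.1665, 0.2497]
orientation: [[-0.237, 0.971, -0.001], [0.971, 0.237, -0.0], [0.0, -0.001, -1.0]]
ft_force: [-0.3, 0.2, -0.1]
width: 1.0
```

```bash
python3 - <<'E'
from h import *
s=get_state();print(s['ee_pos'],s['joints'].round(3))
c=cam('wrist');np.save('w2.npy',c,allow_pickle=True)
print(proj(c,[.5604,-.1487,.086]))
b=cv2.resize(c['color'][205:268,255:330],None,fx=9,fy=9,interpolation=cv2.INTER_NEAREST);save('w2c.png',b)
p=cv2.cvtColor(c['color'],cv2.COLOR_RGB2HSV).astype(int);m=(p[...,0]>105)&(p[...,0]<130)&(p[...,1]>110)
m=m[200:266,255:330];ys,xs=np.nonzero(m);print('blue',len(xs),xs.min()+255,xs.max()+255,ys.min()+200,ys.max()+200)
g=cv2.cvtColor(c['color'],cv2.COLOR_RGB2GRAY)
for r in range(232,268,4): print(r,' '.join('%3d'%v for v in g[r,265:316]))
E
```

```text
[ 0.50995135 -0.16653845  0.24970767] [-4.260e-01  3.340e-01  1.512e+00 -1.000e-03  1.296e+00 -2.236e+00]
[287.56643992 247.92275334]
blue 265 281 291 240 265
232 142 141 122  36  47  70  70  70  70  70  70  70  71  70  71  69  70  71  70  71  71  70  71  70  70  71  70  71  70  70  71  70  70  71  70  70  71  59  29  59  60  59  59  59  59  59  59  59  58  58  58
236 141 141 128  75 111 190 190 191 191 190 190 190 190 191 190 191 191 191 171  81  81  81  81 111 170 168 151  81  81  81  81  81  81  81  81  81  82  69  29  65  78  58  58  59  59  58  59  58  59  58  59
240 137 138 122  57 109 187 187 187 187 186 187 187 185 186 187 178 130  32  22  21  22  22  23  23  26  48  75  80  91 140 186 186 185 171 119 119 106  52  63 134 134 134 134 134 136 125  86  86  84  78  58
244 139 138 125  74 108 185 185 185 184 184 184 184 184 184 185 167  80  24  22  24  23  24  24  23  21  30  55  79  80  90 137 185 184 184 184 184 174 119  44  98 133 133 133 134 136 136 135 135 134 133 133
248 140 139 127  69  94 185 186 186 185 185 185 185 185 185 185 164  51  24  23  22  24  24  23  24  23  21  
[... 230 characters left out ...]
 179 179 180 179 170 118  71 133 134 133 132 132 132 131 131 131 131 131 131
256 140 140 127  68  90 177 177 177 177 177 177 177 176 176 176 156  63  64  74  82  81  80  80  78  70  56  51  65  77  77 111 175 175 176 176 176 158  77  64 123 134 134 134 134 135 134 134 134 133 133 132
260 140 139 131  94 115 177 177 177 176 177 177 177 177 177 177 154  38  63  73  80  80  79  78  75  67  55  61 120 176 176 175 176 176 176 176 175 163 111 105 134 134 134 135 133 135 135 134 135 134 133 133
264 133 132 131 130 128 129 128 128 128 129 128 128 128 128 128 110  37  60  69  76  74  73  72  70  61  52  60 104 128 127 127 127 127 127 126 126 126 126 126 125 125 125 126 126 127 126 126 125 126 125 125
```

View pics/w2c.png

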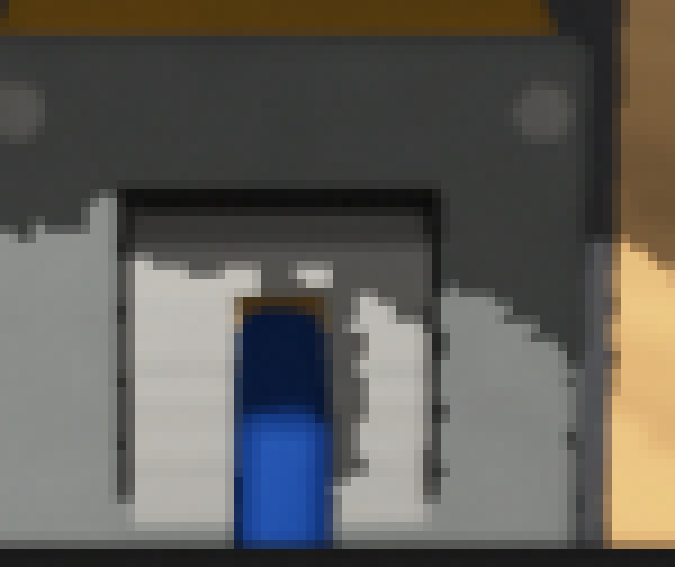

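The bezel edges sit at columns 269.4 and 302.3 and the bow at 280.5–290.8, so bow and bezel are both centred at about 285.8. I move to the grasp.

```bash
python3 - <<'E'
from h import *
c=np.load('w2.npy',allow_pickle=True).item()
L=onz(c,(285.8,248.1),.086);print('tested lock',L, 'bow top',onz(c,(285.7,262),.130))
for u in((269.6,269.3),(302.4,302.2)):
    a,b=onz(c,(u[0],236),.086),onz(c,(u[1],260),.086);print(np.degrees(np.arctan2(*(b-a)[1::-1])))
row([L[0],L[1],.15],103.6);row([L[0],L[1],.093],103.6)
E
```

```text
tested lock [ 0.56102148 -0.1504265   0.086     ] bow top [ 0.55869701 -0.15153335  0.13      ]
12.550316043582253
14.0772800248748
row [0.009  0.1338 0.2493] [-0.0016  0.0001  0.0029]
row [0.009  0.134  0.3918] [-0.0016  0.0001  0.0029]
```

Emit:
play_rows(
  steps="0.009 0.134 0.15 0 0 0 0.4;0.009 0.134 0.25 0 0 0 0.5;0.009 0.134 0.3 0 0 0 0.5;0.009 0.134 0.34 0 0 0 0.5;0.009 0.134 0.37 0 0 0 0.5;0.009 0.134 0.392 0 0 0 0.5;0.009 0.134 0.392 0 0 0 0.5;0.009 0.134 0.392 0 0 0 0.5",
)

```text
clock: 3.62
ee_pos: [0.5614, -0.1506, 0.0935]
orientation: [[-0.237, 0.971, -0.0], [0.971, 0.237, -0.001], [-0.001, -0.0, -1.0]]
ft_force: [0.1, 0.5, 0.4]
width: 0.497
```

```bash
python3 - <<'E'
from h import *
s=get_state();print(s['ee_pos'],s['ft_force'],s['ft_torque'])
c=cam('wrist');save('w3.png',c['color'][150:])
c=cam('side');save('s3.png',cv2.resize(c['color'][200:300,270:390],None,fx=5,fy=5))
E
```

```text
[ 0.56135373 -0.15062581  0.09348071] [0.05232439 0.52931807 0.40665301] [0.08730702 0.04644432 0.01917608]
```

View pics/w3.png

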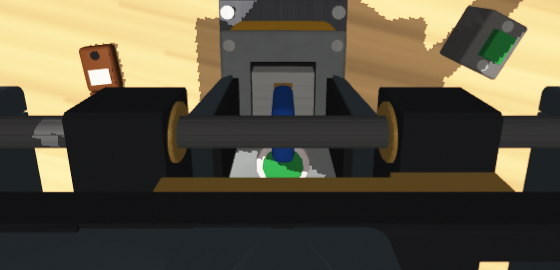

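The bow stands at (283,125), centred between the fingers, so I close.

Emit:
play_rows(
  steps="0 0 0 0 0 0 0.8;0 0 0 0 0 0 1;0 0 0 0 0 0 1;0 0 0 0 0 0 1;0 0 0 0 0 0 1;0 0 0 0 0 0 1",
)

```text
clock: 4.47
ee_pos: [0.5613, -0.1506, 0.0935]
orientation: [[-0.237, 0.971, -0.0], [0.971, 0.237, -0.001], [-0.001, -0.0, -1.0]]
ft_force: [-1.0, -0.1, 0.6]
width: 0.108
```

```bash
python3 - <<'E'
from h import *
s=get_state();print(s['ee_pos'],s['ft_force'],s['ft_torque'],s['width']*91, s['orientation'])
E
```

```text
[ 0.56132254 -0.15059209  0.09346027] [-0.98280512 -0.11767596  0.58140116] [ 0.10327476  0.05159418 -0.00644332] 9.797932805231795 [[-2.37246504e-01  9.71449432e-01 -3.12334335e-04]
 [ 9.71449296e-01  2.37246247e-01 -6.95203964e-04]
 [-6.01255347e-04 -4.68351680e-04 -9.99999710e-01]]
```

Emit:
play_rows(
  steps="0 0 -0.025 0 0 0 1;0 0 -0.06 0 0 0 1;0 0 -0.1 0 0 0 1;0 0 -0.15 0 0 0 1;0 0 -0.19 0 0 0 1;0 0 -0.19 0 0 0 1",
)

```text
clock: 5.22
ee_pos: [0.5621, -0.1508, 0.171]
orientation: [[-0.237, 0.971, 0.002], [0.971, 0.237, -0.002], [-0.002, 0.002, -1.0]]
ft_force: [0.0, 0.7, -0.7]
width: 0.109
```

```bash
python3 - <<'E'
from h import *
s=get_state();print(s['ee_pos'],s['ft_force'],s['ft_torque'],s['width']*91)
row([.5543,.2006,.15],82.6)
E
```

```text
[ 0.56209432 -0.15082948  0.17103448] [ 0.01198973  0.69054783 -0.70260869] [0.04578537 0.03995853 0.0307346 ] 9.932489901324455
row [0.8582 0.1894 0.0511] [0.0027 0.0023 0.4694]
```

Emit:
play_rows(
  steps="0.1 0.025 0 0 0 0.05 1;0.22 0.05 0 0 0 0.12 1;0.35 0.08 0 0 0 0.2 1;0.48 0.11 0 0 0 0.28 1;0.6 0.14 0 0 0 0.35 1;0.7 0.16 0.02 0 0 0.4 1;0.78 0.175 0.035 0 0 0.44 1;0.83 0.185 0.045 0 0 0.46 1;0.858 0.189 0.051 0.003 0.002 0.469 1;0.858 0.189 0.051 0.003 0.002 0.469 1",
)

```text
clock: 6.48
ee_pos: [0.5538, 0.2006, 0.1496]
orientation: [[0.128, 0.992, -0.001], [0.992, -0.128, -0.0], [-0.001, -0.001, -1.0]]
ft_force: [-0.9, 0.2, -0.6]
width: 0.108
```

```bash
python3 - <<'E'
from h import *
s=get_state();print(s['ee_pos'],s['ft_force'],s['ft_torque'],s['width']*91)
c=cam('wrist');save('w4.png',c['color'][180:]);np.save('w4.npy',c,allow_pickle=True)
print(proj(c,[.554,.2008,.086]),proj(c,s['ee_pos']+np.array([0,0,-.0335])))
row([.5543,.2006,.12],82.6)
E
```

```text
[0.55383786 0.20058057 0.14956368] [-0.92586683  0.20630334 -0.60858304] [ 0.00932734 -0.06327104 -0.00665644] 9.810966438693585
[283.06938773 224.98974269] [282.72994448 238.01406181]
row [0.0014 0.0005 0.0745] [-0.0008  0.0008  0.001 ]
```

View pics/w4.png

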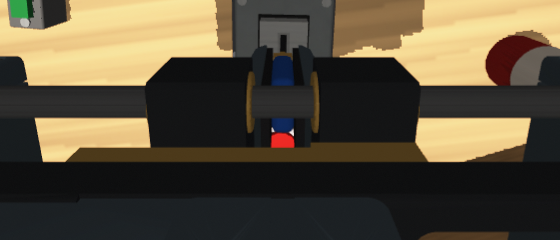

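The key is held upright (bow at column 283), in line with the keyway (283,225). I descend into the mouth.

Emit:
play_rows(
  steps="0.001 0 0.03 0 0 0 1;0.001 0 0.06 0 0 0 1;0.001 0 0.075 0 0 0 1;0.001 0 0.083 0 0 0 1;0.001 0 0.09 0 0 0 1;0.001 0 0.095 0 0 0 1;0.001 0 0.095 0 0 0 1",
)

```text
clock: 7.4
ee_pos: [0.5541, 0.2004, 0.1118]
orientation: [[0.128, 0.992, -0.001], [0.992, -0.128, -0.001], [-0.001, -0.0, -1.0]]
ft_force: [0.3, -0.6, -0.8]
width: 0.11
```

```bash
cat > st.py <<'E'
from h import *
s=get_state();Rs=Rdown(82.6);p=s['ee_pos']-np.array([.554,.2008,0])
ax=np.array([np.cos(np.radians(-7.4)),np.sin(np.radians(-7.4)),0])
print('pos',s['ee_pos'].round(5),'F tool',(s['orientation'].T@s['ft_force']).round(2),'T',(s['orientation'].T@s['ft_torque']).round(3),'w',round(s['width']*91,2),'tipdepth',round((.1195-s['ee_pos'][2])*1e3,2),'along x mm',round(p@ax*1e3,2), 'clk',s['clock'])
print('yaw',np.degrees(np.arctan2(s['orientation'][1,0],s['orientation'][0,0])).round(2))
E
python3 st.py
```

```text
pos [0.55411 0.20044 0.11183] F tool [-0.52  0.36  0.75] T [-0.007 -0.01   0.007] w 9.97 tipdepth 7.67 along x mm 0.16 clk 7.4
yaw 82.65
```

Emit:
play_rows(
  steps="0 0 0.004 0 0 0 1;0 0 0.008 0 0 0 1;0 0 0.011 0 0 0 1;0 0 0.013 0 0 0 1;0 0 0.015 0 0 0 1;0 0 0.015 0 0 0 1",
)

```text
clock: 8.15
ee_pos: [0.5542, 0.2005, 0.1059]
orientation: [[0.128, 0.992, -0.0], [0.992, -0.128, -0.0], [-0.001, -0.0, -1.0]]
ft_force: [-0.4, -1.4, 1.9]
width: 0.109
```

```bash
python3 st.py
```

```text
pos [0.55418 0.20049 0.10595] F tool [-1.43 -0.21 -1.86] T [ 0.144 -0.081  0.017] w 9.89 tipdepth 13.55 along x mm 0.21 clk 8.15
yaw 82.65
```

Caught on pin 1 at depth of about 13 mm with 2 N. I ease off slightly and rock towards +x to see the wall.

Emit:
play_rows(
  steps="0 0.002 -0.001 0 0 0 1;0 0.004 -0.001 0 0 0 1;0 0.006 -0.001 0 0 0 1;0 0.008 -0.001 0 0 0 1;0 0.008 -0.001 0 0 0 1",
)

```text
clock: 8.78
ee_pos: [0.5566, 0.2001, 0.1062]
orientation: [[0.128, 0.992, -0.002], [0.992, -0.128, -0.0], [-0.001, -0.002, -1.0]]
ft_force: [-6.1, 1.7, 4.5]
width: 0.114
```

```bash
python3 st.py
```

```text
pos [0.55661 0.20013 0.10624] F tool [ 0.91 -6.23 -4.46] T [1.347 0.139 0.003] w 10.39 tipdepth 13.26 along x mm 2.67 clk 8.775
yaw 82.65
```

Emit:
play_rows(
  steps="0 -0.003 0 0 0 0 1;0 -0.006 0 0 0 0 1;0 -0.009 0 0 0 0 1;0 -0.012 0 0 0 0 1;0 -0.014 0 0 0 0 1;0 -0.014 0 0 0 0 1",
)

```text
clock: 9.52
ee_pos: [0.5521, 0.2008, 0.1064]
orientation: [[0.128, 0.992, 0.0], [0.992, -0.128, -0.0], [-0.0, 0.0, -1.0]]
ft_force: [5.2, -2.1, -3.7]
width: 0.105
```

```bash
python3 st.py
```

```text
pos [0.55208 0.20078 0.10642] F tool [-1.4   5.42  3.65] T [-1.267 -0.071 -0.013] w 9.51 tipdepth 13.08 along x mm -1.9 clk 9.525
yaw 82.65
```

Emit:
play_rows(
  steps="0 0.001 0.002 0 0 0 1;0 0.001 0.004 0 0 0 1;0 0.001 0.005 0 0 0 1;0 0.001 0.005 0 0 0 1",
)

```text
clock: 10.02
ee_pos: [0.5524, 0.2008, 0.1044]
orientation: [[0.128, 0.992, 0.0], [0.992, -0.128, -0.0], [-0.0, 0.0, -1.0]]
ft_force: [0.4, -0.3, 0.6]
width: 0.108
```

```bash
python3 st.py
```

```text
pos [0.5524  0.20078 0.10441] F tool [-0.23  0.41 -0.61] T [-0.107 -0.025 -0.003] w 9.81 tipdepth 15.09 along x mm -1.58 clk 10.025
yaw 82.65
```

Emit:
play_rows(
  steps="0 0 0.003 0 0 0 1;0 0 0.006 0 0 0 1;0 0 0.0085 0 0 0 1;0 0 0.0085 0 0 0 1",
)

```text
clock: 10.52
ee_pos: [0.5526, 0.2008, 0.1011]
orientation: [[0.128, 0.992, 0.001], [0.992, -0.128, -0.0], [-0.0, 0.001, -1.0]]
ft_force: [2.9, -0.3, 2.4]
width: 0.104
```

```bash
python3 st.py
```

```text
pos [0.55264 0.20078 0.1011 ] F tool [ 0.09  2.92 -2.38] T [-0.7   -0.024  0.018] w 9.43 tipdepth 18.4 along x mm -1.34 clk 10.525
yaw 82.65
```

Caught on pin 2 (-x side). I rock to -x, then +x, then press lightly at +x.

Emit:
play_rows(
  steps="0 -0.001 -0.001 0 0 0 1;0 -0.003 -0.001 0 0 0 1;0 -0.004 -0.001 0 0 0 1;0 -0.004 -0.001 0 0 0 1;0 0 -0.001 0 0 0 1;0 0.003 -0.001 0 0 0 1;0 0.006 -0.001 0 0 0 1;0 0.009 -0.001 0 0 0 1;0 0.011 -0.001 0 0 0 1;0 0.011 -0.001 0 0 0 1",
)

```text
clock: 11.78
ee_pos: [0.5565, 0.2001, 0.1013]
orientation: [[0.128, 0.992, -0.001], [0.992, -0.128, -0.001], [-0.001, -0.001, -1.0]]
ft_force: [-5.1, 1.0, 0.0]
width: 0.108
```

```bash
python3 st.py
```

```text
pos [0.55646 0.20014 0.10129] F tool [ 0.3  -5.14 -0.04] T [ 1.083 -0.037  0.013] w 9.85 tipdepth 18.21 along x mm 2.53 clk 11.775
yaw 82.65
```

Emit:
play_rows(
  steps="0 -0.001 0.002 0 0 0 1;0 -0.001 0.004 0 0 0 1;0 -0.001 0.005 0 0 0 1;0 -0.001 0.005 0 0 0 1",
)

```text
clock: 12.28
ee_pos: [0.5562, 0.2002, 0.0993]
orientation: [[0.128, 0.992, -0.0], [0.992, -0.128, -0.0], [-0.001, -0.0, -1.0]]
ft_force: [-2.1, 0.1, -0.3]
width: 0.105
```

```bash
python3 st.py
```

```text
pos [0.55625 0.20022 0.09932] F tool [-0.18 -2.07  0.32] T [ 0.402  0.074 -0.002] w 9.57 tipdepth 20.18 along x mm 2.3 clk 12.275
yaw 82.65
```

Past pin 2; on to pin 3.

Emit:
play_rows(
  steps="0 -0.001 0.003 0 0 0 1;0 -0.001 0.006 0 0 0 1;0 -0.001 0.0085 0 0 0 1;0 -0.001 0.0085 0 0 0 1",
)

```text
clock: 12.78
ee_pos: [0.5559, 0.2002, 0.096]
orientation: [[0.128, 0.992, -0.0], [0.992, -0.128, -0.0], [-0.001, -0.0, -1.0]]
ft_force: [-3.4, 0.1, 4.0]
width: 0.108
```

```bash
python3 st.py
```

```text
pos [0.55587 0.20024 0.09598] F tool [-0.32 -3.38 -3.96] T [ 0.621 -0.1    0.031] w 9.8 tipdepth 23.52 along x mm 1.93 clk 12.775
yaw 82.64
```

Emit:
play_rows(
  steps="0 0.001 -0.001 0 0 0 1;0 0.003 -0.001 0 0 0 1;0 0.004 -0.001 0 0 0 1;0 0.004 -0.001 0 0 0 1;0 0 -0.001 0 0 0 1;0 -0.003 -0.001 0 0 0 1;0 -0.006 -0.001 0 0 0 1;0 -0.009 -0.001 0 0 0 1;0 -0.0115 -0.001 0 0 0 1;0 -0.0115 -0.001 0 0 0 1",
)

```text
clock: 14.02
ee_pos: [0.5522, 0.2009, 0.0966]
orientation: [[0.128, 0.992, 0.002], [0.992, -0.128, -0.0], [-0.0, 0.002, -1.0]]
ft_force: [6.5, -0.9, -2.2]
width: 0.109
```

```bash
python3 st.py
```

```text
pos [0.5522  0.20087 0.09658] F tool [-0.1   6.58  2.26] T [-1.376  0.012  0.008] w 9.93 tipdepth 22.92 along x mm -1.79 clk 14.025
yaw 82.65
```

Emit:
play_rows(
  steps="0 0.001 0.002 0 0 0 1;0 0.001 0.004 0 0 0 1;0 0.001 0.005 0 0 0 1;0 0.001 0.005 0 0 0 1",
)

```text
clock: 14.52
ee_pos: [0.5525, 0.2008, 0.0945]
orientation: [[0.128, 0.992, 0.001], [0.992, -0.128, -0.0], [-0.0, 0.001, -1.0]]
ft_force: [1.6, -0.3, -0.1]
width: 0.11
```

```bash
python3 st.py
```

```text
pos [0.55246 0.20081 0.09448] F tool [-0.12  1.65  0.14] T [-0.249 -0.003  0.046] w 9.99 tipdepth 25.02 along x mm -1.53 clk 14.525
yaw 82.65
```

Emit:
play_rows(
  steps="0 0.001 0.002 0 0 0 1;0 0.003 0.003 0 0 0 1;0 0.0046 0.004 0 0 0 1;0 0.0046 0.0045 0 0 0 1;0 0.0046 0.0045 0 0 0 1",
)

```text
clock: 15.15
ee_pos: [0.5531, 0.2007, 0.0933]
orientation: [[0.128, 0.992, -0.0], [0.992, -0.128, -0.0], [-0.0, -0.0, -1.0]]
ft_force: [-10.1, 0.8, 16.9]
width: 0.109
```

```bash
python3 st.py
```

```text
pos [0.55315 0.2007  0.09329] F tool [ -0.52 -10.16 -16.93] T [ 1.839 -0.19  -0.046] w 9.95 tipdepth 26.21 along x mm -0.83 clk 15.15
yaw 82.65
```

Shoulder is home (TCP 93.3 mm, and it was 93.5 in the tested lock). I ease off the press and centre along x.

Emit:
play_rows(
  steps="0 0 -0.003 0 0 0 1;0 0.002 -0.003 0 0 0 1;0 0.003 -0.003 0 0 0 1;0 0.003 -0.0005 0 0 0 1;0 0.003 -0.0005 0 0 0 1",
)

```text
clock: 15.78
ee_pos: [0.5541, 0.2005, 0.0935]
orientation: [[0.128, 0.992, -0.001], [0.992, -0.128, -0.0], [-0.0, -0.001, -1.0]]
ft_force: [-4.2, -0.3, 3.8]
width: 0.107
```

```bash
python3 st.py
```

```text
pos [0.55413 0.20051 0.09345] F tool [-0.82 -4.15 -3.78] T [ 0.833 -0.032 -0.003] w 9.75 tipdepth 26.05 along x mm 0.17 clk 15.775
yaw 82.65
```

Emit:
play_rows(
  steps="0 0 0 0 0 0.12 1;0 0 0 0 0 0.25 1;0 0 0 0 0 0.38 1;0 0 0 0 0 0.5 1;0 0 0 0 0 0.62 1;0 0 0 0 0 0.75 1;0 0 0 0 0 0.88 1;0 0 0 0 0 0.88 1",
)

```text
clock: 16.77
ee_pos: [0.5544, 0.2009, 0.0935]
orientation: [[0.73, 0.683, -0.0], [0.683, -0.73, 0.0], [-0.0, -0.0, -1.0]]
ft_force: [-0.3, 5.4, 0.0]
width: 0.111
```

```bash
python3 st.py
```

```text
pos [0.55444 0.20087 0.09347] F tool [ 3.47 -4.2  -0.01] T [ 0.811  0.52  -0.066] w 10.08 tipdepth 26.03 along x mm 0.43 clk 16.775
yaw 43.08
```

Emit:
play_rows(
  steps="0.0005 -0.0005 0.001 0 0 0.12 1;0.001 -0.001 0.001 0 0 0.25 1;0.001 -0.001 0.001 0 0 0.38 1;0.001 -0.001 0.001 0 0 0.5 1;0.001 -0.001 0.001 0 0 0.62 1;0.001 -0.001 0.001 0 0 0.75 1;0.001 -0.001 0.001 0 0 0.85 1;0.001 -0.001 0.001 0 0 0.95 1;0.001 -0.001 0.001 0 0 0.95 1",
)

```text
clock: 17.9
ee_pos: [0.5545, 0.2011, 0.0934]
orientation: [[1.0, 0.007, -0.0], [0.007, -1.0, -0.0], [-0.0, 0.0, -1.0]]
ft_force: [-2.8, -1.5, 9.5]
width: 0.11
```

```bash
python3 st.py
```

```text
pos [0.55452 0.20112 0.09343] F tool [-2.82  1.48 -9.48] T [-0.349 -0.841 -0.028] w 10.05 tipdepth 26.07 along x mm 0.47 clk 17.9
yaw 0.43
```

Emit:
play_rows(
  steps="0 0 -0.0003 0 0 0.08 1;0 0 -0.0003 0 0 0.16 1;0 0 -0.0003 0 0 0.24 1;0 0 -0.0003 0 0 0.24 1",
)

```text
clock: 18.4
ee_pos: [0.5545, 0.2011, 0.0935]
orientation: [[0.984, -0.178, -0.0], [-0.178, -0.984, -0.0], [-0.0, 0.0, -1.0]]
ft_force: [-1.5, 1.4, 0.6]
width: 0.107
```

```bash
python3 st.py
```

```text
pos [0.5545  0.20107 0.09347] F tool [-1.69 -1.08 -0.57] T [ 0.059 -0.524 -0.066] w 9.75 tipdepth 26.03 along x mm 0.46 clk 18.4
yaw -10.23
```

Emit:
play_rows(
  steps="0 0 0 0 0 0.05 1;0 0 0 0 0 0.1 1;0 0 0 0 0 0.1 1",
)

```text
clock: 18.77
ee_pos: [0.5545, 0.2011, 0.0935]
orientation: [[0.967, -0.254, -0.0], [-0.254, -0.967, -0.0], [-0.0, 0.0, -1.0]]
ft_force: [-1.1, 1.0, 1.2]
width: 0.101
```

```bash
python3 st.py
```

```text
pos [0.55449 0.20106 0.09347] F tool [-1.37 -0.7  -1.2 ] T [ 0.097 -0.464 -0.05 ] w 9.23 tipdepth 26.03 along x mm 0.46 clk 18.775
yaw -14.71
```

Emit:
play_rows(
  steps="0 0 0 0 0 0.05 1;0 0 0 0 0 0.08 1;0 0 0 0 0 0.08 1",
)

```text
clock: 19.15
ee_pos: [0.5545, 0.2011, 0.0935]
orientation: [[0.95, -0.313, -0.0], [-0.313, -0.95, -0.0], [-0.0, 0.0, -1.0]]
ft_force: [-2.2, 1.7, 1.3]
width: 0.107
```

```bash
python3 st.py; python3 -c "
from h import *
print([round(float(camera('side') is None or (lambda s:(s['orientation'].T@s['ft_torque'])[2])(get_state())),3) for _ in range(4)])"
```

```text
pos [0.55449 0.20107 0.09346] F tool [-2.67 -0.95 -1.26] T [ 0.026 -0.515 -0.035] w 9.72 tipdepth 26.04 along x mm 0.45 clk 19.15
yaw -18.27
[-0.082, -0.038, -0.06, -0.093]
```

Torque is still just the spring's 0.07 or so. I go on in small steps, averaging the torque.

Emit:
play_rows(
  steps="0 0 0 0 0 0.04 1;0 0 0 0 0 0.06 1;0 0 0 0 0 0.06 1",
)

```text
clock: 19.73
ee_pos: [0.5545, 0.2011, 0.0935]
orientation: [[0.934, -0.358, -0.0], [-0.358, -0.934, -0.0], [-0.0, 0.0, -1.0]]
ft_force: [-1.8, 2.0, 1.7]
width: 0.107
```

```bash
cat > tq.py <<'E'
from h import *
q=[]
for _ in range(8):
    camera('side');s=get_state();q.append((s['orientation'].T@s['ft_torque'])[2])
print('Tz mean',np.mean(q).round(3),'sd',np.std(q).round(3))
E
python3 st.py;python3 tq.py
```

```text
pos [0.55451 0.20106 0.09346] F tool [-2.39 -1.23 -1.72] T [-0.013 -0.474 -0.028] w 9.77 tipdepth 26.04 along x mm 0.47 clk 19.725
yaw -20.99
Tz mean -0.044 sd 0.027
```

Emit:
play_rows(
  steps="0 0 0 0 0 0.03 1;0 0 0 0 0 0.05 1;0 0 0 0 0 0.05 1",
)

```text
clock: 20.5
ee_pos: [0.5545, 0.2011, 0.0935]
orientation: [[0.919, -0.395, -0.0], [-0.395, -0.919, -0.0], [0.0, 0.0, -1.0]]
ft_force: [-1.8, 0.8, 0.5]
width: 0.114
```

```bash
python3 st.py;python3 tq.py
```

```text
pos [0.5545  0.20107 0.09346] F tool [-1.99  0.03 -0.54] T [-0.001 -0.479 -0.045] w 10.4 tipdepth 26.04 along x mm 0.46 clk 20.5
yaw -23.24
Tz mean -0.064 sd 0.019
```

```bash
python3 - <<'E'
from h import *
c=cam('wrist');save('w5.png',cv2.resize(c['color'][200:340,210:360],None,fx=4,fy=4,interpolation=cv2.INTER_CUBIC))
E
```

```text
(no output)
```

View pics/w5.png

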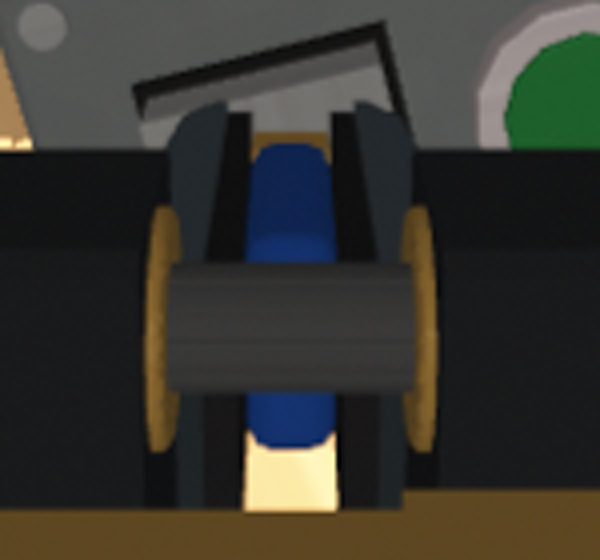

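The bow lies flat between the pads (290,300), and the bezel edge is turned about 15° past square to it, so the key follows. I go a little further to feel the stop.

Emit:
play_rows(
  steps="0 0 0 0 0 0.04 1;0 0 0 0 0 0.07 1;0 0 0 0 0 0.07 1",
)

```text
clock: 21.32
ee_pos: [0.5545, 0.2011, 0.0935]
orientation: [[0.896, -0.445, -0.0], [-0.445, -0.896, -0.0], [0.0, 0.0, -1.0]]
ft_force: [-2.1, 2.5, 1.4]
width: 0.108
```

```bash
python3 st.py;python3 tq.py
```

```text
pos [0.55451 0.2011  0.09347] F tool [-2.96 -1.29 -1.42] T [ 0.127 -0.597 -0.085] w 9.84 tipdepth 26.03 along x mm 0.46 clk 21.325
yaw -26.4
Tz mean -0.072 sd 0.037
```

Emit:
play_rows(
  steps="0 0 0 0 0 0.04 1;0 0 0 0 0 0.07 1;0 0 0 0 0 0.07 1",
)

```text
clock: 22.1
ee_pos: [0.5545, 0.2011, 0.0935]
orientation: [[0.87, -0.493, -0.0], [-0.493, -0.87, -0.0], [0.0, 0.0, -1.0]]
ft_force: [-2.4, 2.2, 1.0]
width: 0.108
```

```bash
python3 st.py;python3 tq.py
```

```text
pos [0.55451 0.20114 0.09346] F tool [-3.2  -0.74 -1.04] T [ 0.224 -0.68  -0.202] w 9.84 tipdepth 26.04 along x mm 0.47 clk 22.1
yaw -29.54
Tz mean -0.162 sd 0.025
```

Torque stepped up from 0.07 to 0.16 N m, so the stop is felt. A last check of the bench before handing in.

```bash
python3 - <<'E'
from h import *
c=cam('top');save('top2.png',c['color'])
E
```

```text
(no output)
```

View pics/top2.png

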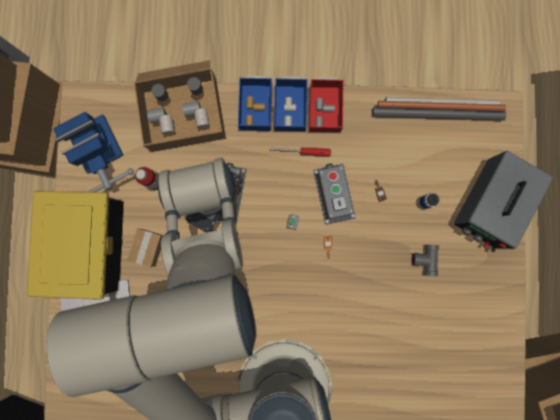

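The tested lock is empty and everything visible is where it was. The arm partly hides the spray can (147,176), so I compare it in the side view by numbers.

```bash
python3 - <<'E'
from h import *
a=np.load('side.npy',allow_pickle=True).item()['color'];b=cam('side')['color']
for n,(x0,y0,x1,y1) in dict(can=(208,112,238,172),carton=(140,150,188,195)).items():
    d=np.abs(a[y0:y1,x0:x1].astype(int)-b[y0:y1,x0:x1]).max(2);print(n,'changed frac',(d>40).mean().round(3))
for im in(a,b):
    h=cv2.cvtColor(im[112:172,205:240],cv2.COLOR_RGB2HSV).astype(int);ys,xs=np.nonzero(((h[...,0]<8)|(h[...,0]>172))&(h[...,1]>130));print(len(xs),xs.min(),xs.max(),ys.min(),ys.max())
E
python3 st.py; python3 tq.py
```

```text
can changed frac 0.387
carton changed frac 0.0
301 8 24 14 55
90 11 23 47 56
pos [0.55452 0.20112 0.09346] F tool [-3.98 -2.05 -0.92] T [ 0.273 -0.678 -0.176] w 9.55 tipdepth 26.04 along x mm 0.48 clk 22.6
yaw -29.51
Tz mean -0.195 sd 0.019
```

```bash
python3 - <<'E'
from h import *
a=np.load('side.npy',allow_pickle=True).item()['color'];b=cam('side')['color']
f=lambda i:cv2.resize(i[105:215,180:290],None,fx=3.5,fy=3.5,interpolation=cv2.INTER_CUBIC)
save('cmp.png',np.hstack([f(a),f(b)]))
E
```

```text
(no output)
```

View pics/cmp.png

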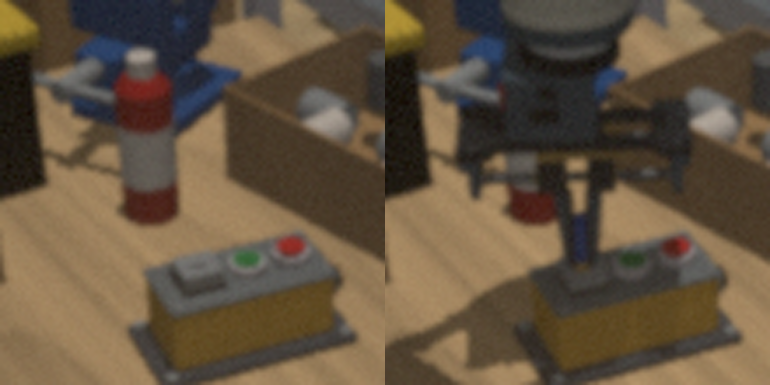

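```bash
python3 -c "
from h import *
print(job_done())"
```

```text
the job is handed in; nothing more can be done
None
```

I drew the blue key out of the tested lock and put it in the sticky one, rocking it past all three gummed pins. It is now turned clockwise to the stop and still held there; I handed the job in at about 23 s.

- **Seating:** Pressing on the pins took about 2–5 N. Seating the shoulder took a short 17 N, under the 30 N limit. The tool then stood at 93.46 mm, the same height as when I gripped the key in the tested lock.
- **Turn:** The gripper turned about 112°. Torque stayed near the spring's 0.07 N m until about 109°, then rose to 0.16–0.2 N m, which I took as the stop. I expected it by about 101.5° (a quarter turn plus 11.5° of play). The extra is probably give in the grip and blade, but I did not confirm that.
- **Torque while holding:** It crept from 0.16 to 0.195 N m between the last two averaged readings.
- **Bench:** In the last pictures everything in view was where it started. The spray can was partly hidden by the arm, but its visible base lined up to within about a pixel.

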